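Close the draught shield and tare the dye balance

TASK

The pot for a new dye batch stands on the weighing balance: with the fingertips, gently push the open glass side pane (on your left) and the open glass top pane of its draught shield fully shut, and then press the green tare key all the way down and let it come up again. Do not pinch the blue handles of the panes, do not press the red power key, and leave the pot on the pan and the things standing around the balance as they are.

Things in the scene. Friction and masses are not known exactly. Their poses are not given: they have to be found in the camera images.
- balance: White precision balance, 330 deep (x) x 210 wide (y) x 231 high over its top handle, fixed; yaw within 0.25 rad of facing the robot. Origin: centre of its footprint on the work surface; +x to its back, +y to its left (your left as you face its keypad), z up. Its low keypad deck (x -165 to -55 mm, top at z 46) has a display in the middle (84 wide, x -148 to -96, to z 58).
- chamber_top (a point): Centre of the roof opening of the glass weighing chamber, at balance x 20, y 0, z 205 mm; the chamber reaches 75 to the front and back and 96 to either side of it. Behind it stands a white column 70 deep, as high. The pan (90 across, top at z 60 mm) lies straight below. Panes slide to the back to open, along the column. Each blue handle is near its pane's front edge.
- side_pane (a joint): Left glass side pane (150 x 5 x 150 mm), sliding along the balance's x on its left outside face. 0 = fully shut, grows to 0.10 m as it slides to the back; starts open 0.05 to 0.095. It stays where it is left; sliding takes about 1 to 2 N; a fixed stop at 0.
- side_pull (a point): Centre of the rear face of the side pane's blue upright handle, which is pushed to the front (balance -x) to shut the pane. The handle is 12 thick (x), stands 24 out from the pane (y), 46 high (z 149 to 195 mm); this point is 12 from the glass. Axes as the balance's. Pane shut: it lies at balance x -35, y 108, z 172 mm.
- top_pane (a joint): Glass top pane (150 x 176 x 4 mm) lying on the roof of the chamber, sliding along the balance's x. 0 = fully shut, grows to 0.10 m as it slides to the back; starts open 0.05 to 0.095. It stays where it is left; sliding takes about 1 to 2 N; a fixed stop at 0.
- top_pull (a point): Centre of the rear face of the top pane's blue handle, a bar across the pane; the face that is pushed towards the front (balance -x) to shut the pane. The handle is 12 thick (x), 60 long (y), 22 high (z 209 to 231), standing on the pane. Axes as the balance's. With the pane shut it lies at balance x -34, y 0, z 220 mm.
- right_pane (a joint): The like glass pane with a blue handle on the balance's right side; it starts shut (0) and is to stay shut.
- tare_key (a joint): Green tare key, a spring key pressed straight down: 0 = up, 0.005 m = fully down; about 1 N to start and 3 N fully down. Springs back when let go.
- tare_top (a point): Centre of the top of the green key's cap (26 in x, 34 in y; stands 9 above the keypad deck, top at z 55 mm), at balance x -130, y 73, z 55 mm; 75 mm in front of the chamber's front glass.
- power_key (a joint): Red power key, a like key at balance x -130, y -73: 0 = up. Not to be pressed.
- pot: Open orange plastic weighing pot, 48 across, 50 high, standing on the pan inside the chamber. Origin: centre of its underside. To be left alone.
- dye_jar: Closed amber jar with yellow label and white cap, 64 across, 85 high, standing beside the balance. Origin: centre of its underside.
- jar_lid: Loose white jar lid lying flat, 66 across, 16 high. Origin: centre of its underside.
- tongs: Steel tongs lying flat, about 210 long, 76 wide, 12 high. Origin: middle of its underside, x along its length.

How it is judged:
By the outcome, as a careful person would: the job done as asked, in the order asked, and still so for the second after the job is handed in, with the robot touching nothing.
It also fails if it takes over 50 s, if anything falls off the work surface, if the arm or the gripper's body presses on something with over 40 N, if the wrist force passes 120 N, or if a joint passes its speed limit or range.

ROBOT

A 7-joint arm with a two-finger parallel gripper is mounted at the origin on the work surface. World frame = base frame: x ahead of the robot, y to its left, z up, the work surface at z = 0. Lengths are in mm, angles in rad, forces in N, time in s.
With the tool pointing down it reaches from about 425 to 925 mm from the base axis. Payload 6.8 kg.
Tool frame: the origin (TCP) lies where the fingers leave the gripper's body, on its centre line; the fingertips stand 73 mm ahead of it and the grasp point (between the pads) lies ahead of it (tcp_to_grasp is the z of the grasp point in the tool frame, in mm); z points along the fingers, y is the line along which they close (so a half turn about z gives the same grasp; the last joint's range is limited). The gripper opens to 85 mm and grips with 20 to 120 N. Pads are 22 mm wide; open, the fingers measure 114 mm over their backs; the gripper's body (76 mm by 85 mm) begins 54 mm behind the grasp point. The pads swing forward as they close: fully open they stand 13 mm farther back than shut.
Start: joints at [-1.221, 0.477, 0.022, 1.555, -0.011, 1.109, -0.083], TCP at [298.333, 605.51, 303.908] pointing down, gripper open.
Joint ranges: [-2.96, 2.96], [-0.34, 2.1], [-1.41, 1.46], [0.24, 2.44], [-1.37, 4.51], [0.17, 1.92], [-2.96, 2.96]. Speed limits (rad/s): [2.39, 2.39, 3.14, 3.14, 3.14, 3.14, 3.14].

INTERFACE

Orientations are given as a unit quaternion [w, x, y, z].
In Python, from workcell import get_state, grab_frame, finish_job, boxes_of, tcp_to_grasp gives the robot as it stands.
- The arm moves only by the shell command python3 -m handwheel 'ROWS' [OPENING]. ROWS is JSON, a list of rows, each an object of numbers: "tx", "ty", "tz": the shift along the tool's x, y, z in units of 20 cm (1.0 is 20 cm); "rx", "ry", "rz": the turn, a rotation vector about the tool's x, y, z in units of 2 pi rad (1.0 is 2 pi rad). A call has 1 to 10 rows; each row is the pose to reach, as a shift and turn from the pose commanded when the call began, along the tool's axes at that moment, turning the shorter way round; what a row does not reach only later rows make up. A row lasts 1/12 s, in which the tool goes at most 41.7 mm and 7.16 degrees, less where a joint would pass 70% of its speed; a pose out of reach is approached as far as the arm can. A call with a number of a shift or a turn outside -1 to 1 is refused whole. A call with a gripper value outside its range is refused whole. OPENING is the closure, from 0 (fully open) to 1 (shut), set as the call begins (- or left out, the last holds). The fingers move at their own pace and stop on an object; the grip force is fixed at half the most. Time passes only in rows, so rows that repeat a pose let the fingers close. It gives the time, the measured TCP pose, the force, the opening and the grip force at its end, in the units of the state.
- get_state(): the state, without advancing time (a new reading comes with each control period).
- grab_frame(name): name is "scene" or "top"; returns a dict with "img" (384x512x3 uint8, red, green, blue), "depth" (384x512 float32, mm along the optical axis (not along the pixel's ray), 0 where there is no reading), "K" (3x3 intrinsics, pixels), "dist" ([k1, k2, p1, p2, k3] as OpenCV has them; the pictures are not rectified), "rvec" (rotation vector, rad) and "tvec" (3), from world to camera coordinates, as OpenCV has them. Camera axes: x right, y down, z forward; pixel columns grow to the right and rows downward; lengths in mm; the calibration is good to about 2 mm. A picture is of the moment at which its call begins.
- finish_job(): hands the job in; it is judged then, once.
Trained networks look in the newest picture that a camera, given by its name, has taken for a name from the list of things; names that differ only in an ending like _2 or _b are one class to them, and where a whole thing is asked for, a point or a joint stands for the part that bears it (a point fixed in the world has none). Each returns a list of dicts, best first, with "score" (0 to 1); they miss things now and then, are a little off and sometimes report something else, mostly with a low value. They report only what shows in the picture. A call takes as long as a camera call.
- boxes_of(label, camera): "point" ([column, row] in pixels, amid what is visible of it).
The state is a dict: "time_s": time; "joint_pos": joint angles; "qvel": joint speeds; "joint_efforts": joint torques, N m; "ee_pos": TCP position; "eef_rot": TCP orientation; "contact_force": force on the tool from outside, world axes, zero at the start; "moment": the same for the moment, N m; "finger_gap": opening from 0.0 (shut) to 1.0 (fully open); "finger_force": force on a finger pad.
Only numpy, scipy, OpenCV 4.12 (cv2) and the standard library are available. Lean on these libraries where they do the work, as an engineer would, in place of code of your own. Each camera call takes 0.05 s, during which the arm holds its last target. There are 200 camera calls.

## Working session

There is one attempt and no reset: what is moved stays moved. The work goes in short steps, Python scripts to look and compute and a shell command to move; the robot and the scene stay as the last step left them, time stands still between calls to the robot, and variables do not carry over. Pictures are saved under pics/ and viewed, at most 10 in all, crops included, and the job is handed in when it is done.

```bash
mkdir -p pics; ls
cat > h.py <<'E'
import numpy as np, cv2
from workcell import *
def unproj(f,uv):
    u,v=int(round(uv[0])),int(round(uv[1]))
    d=f["depth"][max(0,v-2):v+3,max(0,u-2):u+3]; d=d[d>0]
    z=np.median(d)
    return atdepth(f,uv,z)
def atdepth(f,uv,z):
    n=cv2.undistortPoints(np.array([[uv]],float),f["K"],np.array(f["dist"]))[0,0]
    R=cv2.Rodrigues(np.array(f["rvec"],float))[0]
    return R.T@(np.array([n[0]*z,n[1]*z,z])-np.array(f["tvec"]).ravel())
def proj(f,P):
    return cv2.projectPoints(np.array(P,float).reshape(-1,1,3),np.array(f["rvec"],float),np.array(f["tvec"],float),f["K"],np.array(f["dist"]))[0][:,0]
E
python3 - <<'E'
from h import *
s=get_state();print(s, tcp_to_grasp)
for c in("scene","top"):
    f=grab_frame(c);cv2.imwrite(f"pics/{c}0.png",f["img"][...,::-1])
    for l in("balance","side_pull","top_pull","tare_top","power_key","pot","dye_jar","jar_lid","tongs"):
        for b in boxes_of(l,c)[:2]:
            try:p=unproj(f,b["point"]).round()
            except Exception as e:p=e
            print(c,l,round(b["score"],2),np.round(b["point"]),p)
E
```

```text
pics
{'time_s': 0.0, 'joint_pos': array([-1.22111661,  0.47781529,  0.0223651 ,  1.55640039, -0.01152122,
        1.10933836, -0.08308796]), 'qvel': array([-6.94207560e-04,  6.45817150e-05, -1.77503577e-04,  6.49410093e-04,
       -1.08229864e-03,  2.47147159e-03, -6.79464390e-04]), 'joint_efforts': array([-1.13648020e-03, -5.96439207e+01,  1.60761941e+00, -2.81197107e+01,
        1.25017544e-02,  9.41935752e-03, -3.76544747e-06]), 'ee_pos': array([298.13652919, 605.09317616, 302.93748019]), 'eef_rot': array([-1.44515622e-04,  2.26895327e-01,  9.73918719e-01, -9.05025245e-04]), 'contact_force': array([0.25521201, 0.04465726, 0.36963177]), 'moment': array([-0.00666239,  0.00536464,  0.00389263]), 'finger_force': 0.0, 'finger_gap': 0.9984697789705906} 53.900000000000006
scene balance 0.57 [280. 220.] [ 564. -214.  181.]
scene side_pull 0.61 [274. 190.] [628.   3. 117.]
scene top_pull 0.9 [304. 179.] [686. -85. 209.]
scene dye_jar 0.61 [208. 161.] [484. 315.  56.]
scene jar_lid 0.66 [251. 157.] [664. 359.  13.]
scene tongs 0.62 [290. 325.] [ 524. -428.    9.]
top balance 0.89 [269. 193.] [600. -87.  70.]
top balance 0.53 [129. 253.] [475. 327.  84.]
top side_pull 0.82 [233. 185.] [606.  10. 196.]
top tare_top 0.66 [304. 181.] [ 612. -183.  121.]
top power_key 0.66 [310. 230.] [ 483. -190.   56.]
top pot 0.56 [273. 183.] [ 629. -101.   66.]
top dye_jar 0.79 [127. 255.] [471. 331.  85.]
top jar_lid 0.84 [117. 193.] [669. 371.  17.]
top tongs 0.68 [379. 205.] [ 537. -417.    9.]
```

Run:
```python
import cv2
a=cv2.imread("pics/top0.png")[120:280,180:340];b=cv2.imread("pics/scene0.png")
cv2.imwrite("pics/topc.png",cv2.resize(a,(600,600),interpolation=cv2.INTER_CUBIC))
cv2.imwrite("pics/scenec.png",cv2.resize(b[100:360,170:430],(600,600),interpolation=cv2.INTER_CUBIC))
```

```text
(no output)
```

View pics/topc.png

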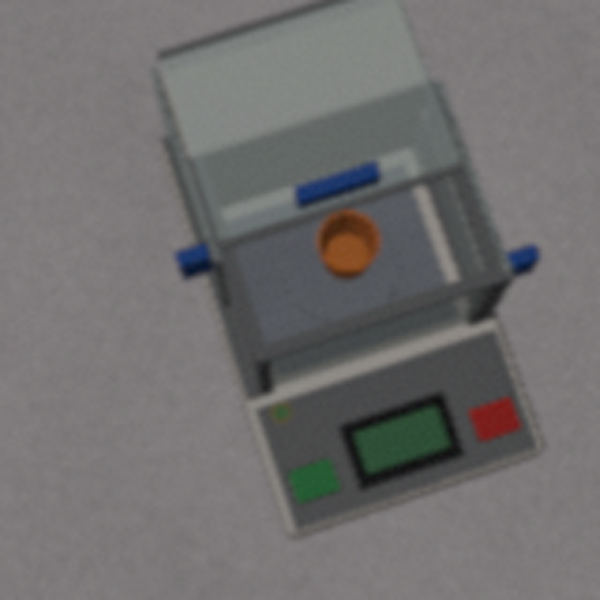

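View pics/scene0.png

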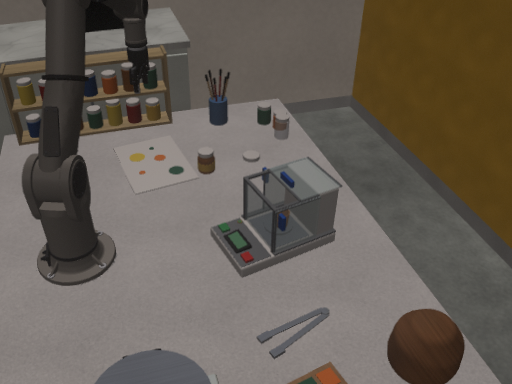

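The top view shows the balance turned about 0.25 rad. In full-image pixels, the green key is at about (264,248), the red key at (312,232), the top handle at (270,169) and the left side handle at (232,189). Next I fit the pose using the known heights.

```bash
cat >> h.py <<'E'
def ray(f,uv,h):
    a=atdepth(f,uv,500.);b=atdepth(f,uv,1500.);return a+(b-a)*(h-a[2])/(b[2]-a[2])
def blobs(f,lo,hi,roi,amin=8):
    hsv=cv2.cvtColor(f["img"],cv2.COLOR_RGB2HSV);m=cv2.inRange(hsv,np.array(lo),np.array(hi))
    k=np.zeros_like(m);x0,y0,x1,y1=roi;k[y0:y1,x0:x1]=m[y0:y1,x0:x1]
    n,_,st,c=cv2.connectedComponentsWithStats(k);return [(c[i],st[i,4]) for i in range(1,n) if st[i,4]>=amin]
E
python3 - <<'E'
from h import *
f=grab_frame("top");roi=(180,120,340,280)
B={"green":blobs(f,(50,120,60),(80,255,255),roi),"red":blobs(f,(170,120,60),(180,255,255),roi)+blobs(f,(0,160,60),(4,255,255),roi),"blue":blobs(f,(105,130,50),(125,255,255),roi)}
for k,v in B.items():
    for c,a in v: print(k,c.round(1),a,ray(f,c,{"green":55,"red":55,"blue":231}[k]).round(1), ray(f,c,172).round(1), unproj(f,c).round(1))
g=ray(f,(263.7,248),55)[:2];r=ray(f,(312,231.7),55)[:2]
d=g-r;th=np.arctan2(-d[0],d[1]);ex=np.array([np.cos(th),np.sin(th)]);ey=np.array([-ex[1],ex[0]])
o=(g+r)/2+130*ex;print("len",np.linalg.norm(d),"yaw",th,"o",o)
for n,uv,h in(("disp",(287.2,237.3),58),("top",(270.1,169.1),231),("side",(232,189.3),195),("FL",(180+296/3.75,120+535/3.75),46),("FR",(180+542/3.75,120+447/3.75),46)):
    p=ray(f,uv,h)[:2]-o;print(n,p@ex,p@ey)
print(np.linalg.inv(cv2.Rodrigues(f["rvec"])[0])@-np.array(f["tvec"]).ravel())
E
```

```text
green [263.4 247.7] 88 [448.8 -51.2  55. ] [438.2 -48.6 172. ] [448.8 -51.2  55. ]
red [311.5 231.4] 86 [ 478.  -193.3   55. ] [ 464.7 -177.6  172. ] [ 477.8 -193.1   56.9]
blue [269.7 168.6] 94 [629.  -88.2 231. ] [645.  -91.7 172. ] [629.4 -88.3 229.4]
blue [231.5 188.5] 40 [589.6  13.5 231. ] [603.5  15.6 172. ] [598.6  14.8 192.8]
blue [319.2 188.7] 29 [ 562.2 -204.8  231. ] [ 574.6 -214.6  172. ] [ 570.  -211.   193.7]
len 145.77413226206957 yaw 0.19968203677714372 o [589.77627645 -97.46284237]
disp -122.69659674934991 -0.002841691522015469
top 38.76918200129602 0.8340587118624191
side 27.968364489112282 107.69963675341226
FL -164.52292776609727 98.69220356500804
FR -161.34231250154892 -101.25656997312375
[ 334.59367775  -24.19233311 1313.9707252 ]
```

```bash
cat >> h.py <<'E'
from scipy.spatial.transform import Rotation as Ro
TH=0.2015;O=np.array([590.5,-96.5,0]);B=Ro.from_euler("z",TH)
def b2w(p): return O+B.apply(p)
def w2b(p): return B.inv().apply(np.array(p)-O)
def rot(s): q=s["eef_rot"];return Ro.from_quat([q[1],q[2],q[3],q[0]])
Rt=Ro.from_matrix(B.as_matrix()@np.diag([-1,1,-1.]))
def where():
    s=get_state();R=rot(s);print("t",round(s["time_s"],2),"tip in balance",w2b(s["ee_pos"]+R.apply([0,0,73])).round(1),"F",B.inv().apply(s["contact_force"]).round(1),"gap",round(s["finger_gap"],3));return s
def go(*pts):
    s=where();R=rot(s);print("rot",((R.inv()*Rt).as_rotvec()/2/np.pi).round(4))
    for p in pts:
        tcp=b2w(p)-Rt.apply([0,0,73]);print(p,"shift",(R.inv().apply(tcp-s["ee_pos"])/200).round(4))
E
python3 -c "
from h import *
go((60,190,230),(60,190,177),(60,113,177))"
```

```text
t 1.05 tip in balance [-145.8  746.3  230.9] F [-0.8 -0.2 -0.3] gap 1.001
rot [ 0.     -0.     -0.1049]
(60, 190, 230) shift [-2.5171 -1.5681  0.0043]
(60, 190, 177) shift [-2.5171 -1.5681  0.2693]
(60, 113, 177) shift [-2.753  -1.8724  0.2693]
```

```bash
python3 -m handwheel '[{"tx":-1,"ty":-0.62,"tz":0,"rz":-0.105},{"tx":-1,"ty":-0.62,"tz":0,"rz":-0.105},{"tx":-1,"ty":-0.62,"tz":0,"rz":-0.105},{"tx":-1,"ty":-0.62,"tz":0,"rz":-0.105},{"tx":-1,"ty":-0.62,"tz":0,"rz":-0.105},{"tx":-1,"ty":-0.62,"tz":0,"rz":-0.105},{"tx":-1,"ty":-0.62,"tz":0,"rz":-0.105},{"tx":-1,"ty":-0.62,"tz":0,"rz":-0.105}]' 1
python3 -c "
from h import *
go((60,190,230),(60,190,177),(60,113,177))"
```

```text
t 1.05 tip in balance [-145.8  746.3  230.9] F [-0.8 -0.2 -0.3] gap 1.001
rot [ 0.     -0.     -0.1049]
(60, 190, 230) shift [-2.5171 -1.5681  0.0043]
(60, 190, 177) shift [-2.5171 -1.5681  0.2693]
(60, 113, 177) shift [-2.753  -1.8724  0.2693]validation failed for argument at $[0]...
```

```bash
python3 -m handwheel '[{"tx":-0.99,"ty":-0.62,"tz":0.0,"rx":0.0,"ry":0.0,"rz":-0.105},{"tx":-0.99,"ty":-0.62,"tz":0.0,"rx":0.0,"ry":0.0,"rz":-0.105},{"tx":-0.99,"ty":-0.62,"tz":0.0,"rx":0.0,"ry":0.0,"rz":-0.105},{"tx":-0.99,"ty":-0.62,"tz":0.0,"rx":0.0,"ry":0.0,"rz":-0.105},{"tx":-0.99,"ty":-0.62,"tz":0.0,"rx":0.0,"ry":0.0,"rz":-0.105},{"tx":-0.99,"ty":-0.62,"tz":0.0,"rx":0.0,"ry":0.0,"rz":-0.105},{"tx":-0.99,"ty":-0.62,"tz":0.0,"rx":0.0,"ry":0.0,"rz":-0.105},{"tx":-0.99,"ty":-0.62,"tz":0.0,"rx":0.0,"ry":0.0,"rz":-0.105}]' 1.0
python3 -c "
from h import *
go((60,190,230),(60,190,177),(60,113,177))"
```

```text
time_s: 1.72
ee_pos: [422.6, 405.0, 304.2]
eef_rot: [0.0, -0.098, 0.995, -0.0]
contact_force: [-0.1, 1.4, 0.3]
finger_gap: 0.002
finger_force: 0.0
t 1.72 tip in balance [-64.1 525.  231.2] F [0.2 1.4 0.3] gap 0.002
rot [-0.      0.0001 -0.0007]
(60, 190, 230) shift [-0.6281 -1.6722  0.0063]
(60, 190, 177) shift [-0.6279 -1.6722  0.2713]
(60, 113, 177) shift [-0.6296 -2.0572  0.2714]
```

```bash
python3 -m handwheel '[{"tx":-0.63,"ty":-1.0,"tz":0.0,"rx":0.0,"ry":0.0,"rz":0.0},{"tx":-0.63,"ty":-1.0,"tz":0.0,"rx":0.0,"ry":0.0,"rz":0.0},{"tx":-0.63,"ty":-1.0,"tz":0.0,"rx":0.0,"ry":0.0,"rz":0.0},{"tx":-0.63,"ty":-1.0,"tz":0.0,"rx":0.0,"ry":0.0,"rz":0.0},{"tx":-0.63,"ty":-1.0,"tz":0.0,"rx":0.0,"ry":0.0,"rz":0.0},{"tx":-0.63,"ty":-1.0,"tz":0.0,"rx":0.0,"ry":0.0,"rz":0.0},{"tx":-0.63,"ty":-1.0,"tz":0.0,"rx":0.0,"ry":0.0,"rz":0.0}]' 1.0 && python3 -m handwheel '[{"tx":0.0,"ty":-0.67,"tz":0.27,"rx":0.0,"ry":0.0,"rz":0.0},{"tx":0.0,"ty":-0.67,"tz":0.27,"rx":0.0,"ry":0.0,"rz":0.0},{"tx":0.0,"ty":-0.67,"tz":0.27,"rx":0.0,"ry":0.0,"rz":0.0},{"tx":0.0,"ty":-0.67,"tz":0.27,"rx":0.0,"ry":0.0,"rz":0.0},{"tx":0.0,"ty":-0.67,"tz":0.27,"rx":0.0,"ry":0.0,"rz":0.0},{"tx":0.0,"ty":-0.67,"tz":0.27,"rx":0.0,"ry":0.0,"rz":0.0}]' 1.0
python3 - <<'E'
from h import *
go((60,113,177))
f=grab_frame("top");cv2.imwrite("pics/t1.png",cv2.resize(f["img"][120:280,180:340,::-1],(600,600),interpolation=cv2.INTER_CUBIC))
E
```

```text
time_s: 2.3
ee_pos: [588.8, 230.9, 303.8]
eef_rot: [0.001, -0.097, 0.995, -0.002]
contact_force: [-0.9, 0.3, -0.1]
finger_gap: -0.001
finger_force: 0.0
time_s: 2.8
ee_pos: [611.4, 105.6, 249.3]
eef_rot: [-0.001, -0.1, 0.995, 0.0]
contact_force: [-0.4, 0.3, 0.1]
finger_gap: 0.003
finger_force: 0.0
t 2.8 tip in balance [ 60.9 193.9 176.3] F [-0.3  0.4  0.1] gap 0.003
rot [ 0.0001 -0.0002 -0.    ]
(60, 113, 177) shift [ 0.0045 -0.4044 -0.004 ]
```

View pics/t1.png

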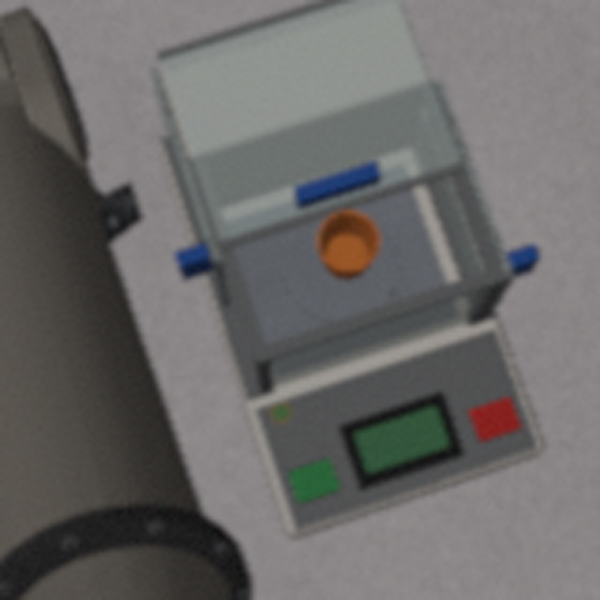

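The gripper is at crop (125,210), left of and behind the side handle at (195,260), and the way in is clear.

```bash
python3 -m handwheel '[{"tx":0.0,"ty":-0.15,"tz":0.0,"rx":0.0,"ry":0.0,"rz":0.0},{"tx":0.0,"ty":-0.25,"tz":0.0,"rx":0.0,"ry":0.0,"rz":0.0},{"tx":0.0,"ty":-0.33,"tz":0.0,"rx":0.0,"ry":0.0,"rz":0.0},{"tx":0.0,"ty":-0.39,"tz":0.0,"rx":0.0,"ry":0.0,"rz":0.0},{"tx":0.0,"ty":-0.395,"tz":0.0,"rx":0.0,"ry":0.0,"rz":0.0},{"tx":0.0,"ty":-0.395,"tz":0.0,"rx":0.0,"ry":0.0,"rz":0.0}]' 1.0
python3 -c "
from h import *
go((40,113.5,177),(-24,113.5,177))"
```

```text
time_s: 3.35
ee_pos: [627.6, 29.0, 250.2]
eef_rot: [0.0, -0.101, 0.995, 0.0]
contact_force: [0.4, -0.3, -0.1]
finger_gap: 0.003
finger_force: 0.0
t 3.35 tip in balance [ 61.5 115.6 177.2] F [ 0.4 -0.4 -0.1] gap 0.003
rot [0.0001 0.0001 0.0002]
(40, 113.5, 177) shift [ 0.1073 -0.0099  0.0009]
(-24, 113.5, 177) shift [ 0.4273 -0.0094  0.0006]
```

```bash
python3 -m handwheel '[{"tx":0.03,"ty":-0.01,"tz":0.0,"rx":0.0,"ry":0.0,"rz":0.0},{"tx":0.06,"ty":-0.01,"tz":0.0,"rx":0.0,"ry":0.0,"rz":0.0},{"tx":0.09,"ty":-0.01,"tz":0.0,"rx":0.0,"ry":0.0,"rz":0.0},{"tx":0.12,"ty":-0.01,"tz":0.0,"rx":0.0,"ry":0.0,"rz":0.0},{"tx":0.15,"ty":-0.01,"tz":0.0,"rx":0.0,"ry":0.0,"rz":0.0},{"tx":0.18,"ty":-0.01,"tz":0.0,"rx":0.0,"ry":0.0,"rz":0.0},{"tx":0.21,"ty":-0.01,"tz":0.0,"rx":0.0,"ry":0.0,"rz":0.0},{"tx":0.24,"ty":-0.01,"tz":0.0,"rx":0.0,"ry":0.0,"rz":0.0}]' 1.0; python3 -c "
from h import *
where()";  python3 -m handwheel '[{"tx":0.03,"ty":0.0,"tz":0.0,"rx":0.0,"ry":0.0,"rz":0.0},{"tx":0.06,"ty":0.0,"tz":0.0,"rx":0.0,"ry":0.0,"rz":0.0},{"tx":0.09,"ty":0.0,"tz":0.0,"rx":0.0,"ry":0.0,"rz":0.0},{"tx":0.11,"ty":0.0,"tz":0.0,"rx":0.0,"ry":0.0,"rz":0.0},{"tx":0.13,"ty":0.0,"tz":0.0,"rx":0.0,"ry":0.0,"rz":0.0},{"tx":0.15,"ty":0.0,"tz":0.0,"rx":0.0,"ry":0.0,"rz":0.0},{"tx":0.15,"ty":0.0,"tz":0.0,"rx":0.0,"ry":0.0,"rz":0.0}]' 1.0
python3 - <<'E'
from h import *
go((-24,113.5,177))
f=grab_frame("top");
for c,a in blobs(f,(105,130,50),(125,255,255),(180,120,340,280)): print(c,a,w2b(ray(f,c,195)),w2b(ray(f,c,231)))
E
```

```text
time_s: 4.02
ee_pos: [580.2, 15.8, 250.1]
eef_rot: [0.0, -0.101, 0.995, 0.0]
contact_force: [0.8, 1.8, 1.1]
finger_gap: -0.003
finger_force: 0.7
t 4.02 tip in balance [ 12.4 112.1 177.1] F [1.2 1.6 1.1] gap -0.003
time_s: 4.6
ee_pos: [550.5, 9.4, 249.8]
eef_rot: [-0.001, -0.101, 0.995, -0.0]
contact_force: [-0.3, 0.7, 0.4]
finger_gap: -0.001
finger_force: 0.0
t 4.6 tip in balance [-18.1 111.7 176.8] F [-0.2  0.7  0.4] gap -0.001
rot [-0.     -0.0002  0.    ]
(-24, 113.5, 177) shift [ 0.03    0.0088 -0.0011]
[269.78723404 168.58510638] 94 [ 48.5614384   -3.77212783 195.        ] [ 39.39813606   0.27624776 231.        ]
[319.2        188.56666667] 30 [ -43.02703895 -107.94788617  195.        ] [ -49.24371802 -100.54792397  231.        ]
```

```bash
for i in 1; do python3 -m handwheel '[{"tx":0.01,"ty":0.005,"tz":0.0,"rx":0.0,"ry":0.0,"rz":0.0},{"tx":0.02,"ty":0.005,"tz":0.0,"rx":0.0,"ry":0.0,"rz":0.0}]' 1.0 >/dev/null; python3 -c "
from h import *
where()";python3 -m handwheel '[{"tx":0.01,"ty":0.0,"tz":0.0,"rx":0.0,"ry":0.0,"rz":0.0}]' 1.0 >/dev/null; python3 -c "
from h import *
where()"; python3 -m handwheel '[{"tx":0.01,"ty":0.0,"tz":0.0,"rx":0.0,"ry":0.0,"rz":0.0}]' 1.0 >/dev/null; python3 -c "
from h import *
where()"; done
```

```text
t 4.82 tip in balance [-20.9 113.  176.9] F [ 2.7 -0.5  0.8] gap -0.0
t 4.9 tip in balance [-23.  112.9 176.8] F [ 1.4 -0.3 -0.3] gap 0.002
t 4.98 tip in balance [-24.5 112.9 176.9] F [ 9.1  0.2 -6.2] gap 0.002
```

```bash
python3 -m handwheel '[{"tx":0.006,"ty":0.0,"tz":0.0,"rx":0.0,"ry":0.0,"rz":0.0},{"tx":0.006,"ty":0.0,"tz":0.0,"rx":0.0,"ry":0.0,"rz":0.0}]' 1.0 >/dev/null; python3 -c "
from h import *
where()"; python3 -m handwheel '[{"tx":-0.04,"ty":0.0,"tz":0.0,"rx":0.0,"ry":0.0,"rz":0.0},{"tx":-0.08,"ty":0.0,"tz":0.0,"rx":0.0,"ry":0.0,"rz":0.0},{"tx":-0.1,"ty":0.08,"tz":0.0,"rx":0.0,"ry":0.0,"rz":0.0},{"tx":-0.1,"ty":0.25,"tz":0.0,"rx":0.0,"ry":0.0,"rz":0.0},{"tx":-0.1,"ty":0.42,"tz":0.0,"rx":0.0,"ry":0.0,"rz":0.0},{"tx":-0.1,"ty":0.42,"tz":-0.15,"rx":0.0,"ry":0.0,"rz":0.0},{"tx":-0.1,"ty":0.42,"tz":-0.35,"rx":0.0,"ry":0.0,"rz":0.0},{"tx":-0.1,"ty":0.42,"tz":-0.45,"rx":0.0,"ry":0.0,"rz":0.0},{"tx":-0.1,"ty":0.42,"tz":-0.45,"rx":0.0,"ry":0.0,"rz":0.0}]' 1.0
python3 - <<'E'
from h import *
go((78,0,270),(78,0,218),(-23,0,218))
f=grab_frame("top");
for c,a in blobs(f,(105,130,50),(125,255,255),(180,120,340,280)): print(c,a,w2b(ray(f,c,195)),w2b(ray(f,c,231)))
E
```

```text
t 5.15 tip in balance [-24.4 113.  177.2] F [ 6.3  0.2 -3.5] gap 0.007
time_s: 5.9
ee_pos: [547.3, 96.2, 345.1]
eef_rot: [0.004, -0.101, 0.995, 0.001]
contact_force: [0.6, 0.3, -0.4]
finger_gap: -0.006
finger_force: 0.0
t 5.9 tip in balance [ -3.2 197.5 272.1] F [ 0.6  0.1 -0.4] gap -0.006
rot [0.0001 0.0013 0.0001]
(78, 0, 270) shift [-0.4079 -0.9875  0.0128]
(78, 0, 218) shift [-0.4058 -0.9877  0.2728]
(-23, 0, 218) shift [ 0.0992 -0.9873  0.2687]
[269.78723404 168.58510638] 94 [ 48.5614384   -3.77212783 195.        ] [ 39.39813606   0.27624776 231.        ]
[319.21875 188.53125] 32 [ -42.95421758 -108.02701407  195.        ] [ -49.17323948 -100.62450613  231.        ]
[240.18918919 215.10810811] 37 [-43.76310755 107.7893276  195.        ] [-49.9561055  108.24850081 231.        ]
```

```bash
python3 -m handwheel '[{"tx":-0.39,"ty":-0.985,"tz":0.0,"rx":0.0,"ry":0.001,"rz":0.0},{"tx":-0.39,"ty":-0.985,"tz":0.0,"rx":0.0,"ry":0.001,"rz":0.0},{"tx":-0.39,"ty":-0.985,"tz":0.0,"rx":0.0,"ry":0.001,"rz":0.0},{"tx":-0.39,"ty":-0.985,"tz":0.0,"rx":0.0,"ry":0.001,"rz":0.0},{"tx":-0.39,"ty":-0.985,"tz":0.0,"rx":0.0,"ry":0.001,"rz":0.0},{"tx":-0.39,"ty":-0.985,"tz":0.0,"rx":0.0,"ry":0.001,"rz":0.0},{"tx":-0.39,"ty":-0.985,"tz":0.0,"rx":0.0,"ry":0.001,"rz":0.0},{"tx":-0.39,"ty":-0.985,"tz":0.0,"rx":0.0,"ry":0.0,"rz":0.0}]' 1.0
python3 - <<'E'
from h import *
go((74,0,218.5),(-23,0,218.5))
E
```

```text
time_s: 6.62
ee_pos: [660.5, -81.6, 338.0]
eef_rot: [-0.001, -0.101, 0.995, 0.001]
contact_force: [-0.5, 0.5, -0.2]
finger_gap: -0.006
finger_force: 0.0
t 6.62 tip in balance [ 71.3   0.7 265. ] F [-0.4  0.6 -0.2] gap -0.006
rot [ 0.0002 -0.0005  0.    ]
(74, 0, 218.5) shift [-0.0129 -0.0033  0.2323]
(-23, 0, 218.5) shift [ 0.4721 -0.0032  0.2337]
```

```bash
python3 -m handwheel '[{"tx":-0.013,"ty":0.0,"tz":0.1,"rx":0.0,"ry":0.0,"rz":0.0},{"tx":-0.013,"ty":0.0,"tz":0.18,"rx":0.0,"ry":0.0,"rz":0.0},{"tx":-0.013,"ty":0.0,"tz":0.215,"rx":0.0,"ry":0.0,"rz":0.0},{"tx":-0.013,"ty":0.0,"tz":0.23,"rx":0.0,"ry":0.0,"rz":0.0},{"tx":-0.013,"ty":0.0,"tz":0.23,"rx":0.0,"ry":0.0,"rz":0.0},{"tx":-0.013,"ty":0.0,"tz":0.23,"rx":0.0,"ry":0.0,"rz":0.0}]' 1.0
python3 - <<'E'
from h import *
go((74,0,218.5),(-23,0,218.5))
E
```

```text
time_s: 7.12
ee_pos: [663.5, -80.9, 294.6]
eef_rot: [0.0, -0.101, 0.995, 0.0]
contact_force: [0.6, 0.1, -0.5]
finger_gap: -0.002
finger_force: 0.0
t 7.12 tip in balance [ 74.7   0.7 221.6] F [ 0.6  0.  -0.5] gap -0.002
rot [0.     0.0001 0.0002]
(74, 0, 218.5) shift [ 0.0034 -0.0035  0.0156]
(-23, 0, 218.5) shift [ 0.4884 -0.0028  0.0152]
```

```bash
python3 -m handwheel '[{"tx":0.03,"ty":0.0,"tz":0.01,"rx":0.0,"ry":0.0,"rz":0.0},{"tx":0.06,"ty":0.0,"tz":0.01,"rx":0.0,"ry":0.0,"rz":0.0},{"tx":0.09,"ty":0.0,"tz":0.01,"rx":0.0,"ry":0.0,"rz":0.0},{"tx":0.12,"ty":0.0,"tz":0.01,"rx":0.0,"ry":0.0,"rz":0.0},{"tx":0.15,"ty":0.0,"tz":0.01,"rx":0.0,"ry":0.0,"rz":0.0},{"tx":0.18,"ty":0.0,"tz":0.01,"rx":0.0,"ry":0.0,"rz":0.0},{"tx":0.21,"ty":0.0,"tz":0.01,"rx":0.0,"ry":0.0,"rz":0.0},{"tx":0.24,"ty":0.0,"tz":0.01,"rx":0.0,"ry":0.0,"rz":0.0}]' 1.0; python3 -c "
from h import *
where()";  python3 -m handwheel '[{"tx":0.03,"ty":0.0,"tz":0.0,"rx":0.0,"ry":0.0,"rz":0.0},{"tx":0.06,"ty":0.0,"tz":0.0,"rx":0.0,"ry":0.0,"rz":0.0},{"tx":0.09,"ty":0.0,"tz":0.0,"rx":0.0,"ry":0.0,"rz":0.0},{"tx":0.12,"ty":0.0,"tz":0.0,"rx":0.0,"ry":0.0,"rz":0.0},{"tx":0.15,"ty":0.0,"tz":0.0,"rx":0.0,"ry":0.0,"rz":0.0},{"tx":0.18,"ty":0.0,"tz":0.0,"rx":0.0,"ry":0.0,"rz":0.0},{"tx":0.2,"ty":0.0,"tz":0.0,"rx":0.0,"ry":0.0,"rz":0.0},{"tx":0.2,"ty":0.0,"tz":0.0,"rx":0.0,"ry":0.0,"rz":0.0}]' 1.0
python3 - <<'E'
from h import *
go((-23,0,218.5))
E
```

```text
time_s: 7.78
ee_pos: [616.0, -91.4, 292.3]
eef_rot: [0.0, -0.101, 0.995, -0.0]
contact_force: [1.9, 0.1, 0.9]
finger_gap: 0.002
finger_force: 0.7
t 7.78 tip in balance [ 2.610e+01 -1.000e-01  2.193e+02] F [ 1.9 -0.3  0.9] gap 0.002
time_s: 8.45
ee_pos: [576.0, -99.6, 291.7]
eef_rot: [-0.001, -0.1, 0.995, 0.0]
contact_force: [0.0, 0.1, -0.8]
finger_gap: -0.001
finger_force: 0.0
t 8.45 tip in balance [-1.490e+01 -1.000e-01  2.187e+02] F [ 0.   0.1 -0.8] gap -0.001
rot [ 0.     -0.0002 -0.    ]
(-23, 0, 218.5) shift [0.0409 0.0008 0.0012]
```

```bash
cat > w.sh <<'E'
python3 -c "from h import *;where()"
E
python3 -m handwheel '[{"tx":0.015,"ty":0.0,"tz":0.0,"rx":0.0,"ry":0.0,"rz":0.0},{"tx":0.03,"ty":0.0,"tz":0.0,"rx":0.0,"ry":0.0,"rz":0.0}]' 1.0 >/dev/null; sh w.sh
python3 -m handwheel '[{"tx":0.01,"ty":0.0,"tz":0.0,"rx":0.0,"ry":0.0,"rz":0.0}]' 1.0 >/dev/null;sh w.sh
python3 -m handwheel '[{"tx":0.008,"ty":0.0,"tz":0.0,"rx":0.0,"ry":0.0,"rz":0.0}]' 1.0 >/dev/null;sh w.sh
```

```text
t 8.62 tip in balance [-1.960e+01  1.000e-01  2.187e+02] F [ 1.6  0.3 -0.7] gap -0.0
t 8.7 tip in balance [-2.190e+01  1.000e-01  2.187e+02] F [ 1.3  0.3 -0.7] gap 0.001
t 8.78 tip in balance [-2.340e+01  1.000e-01  2.187e+02] F [ 1.4 -1.2 -1.2] gap 0.001
```

```bash
python3 -m handwheel '[{"tx":0.006,"ty":0.0,"tz":0.0,"rx":0.0,"ry":0.0,"rz":0.0},{"tx":0.006,"ty":0.0,"tz":0.0,"rx":0.0,"ry":0.0,"rz":0.0}]' 1.0 >/dev/null;sh w.sh
python3 -m handwheel '[{"tx":0.008,"ty":0.0,"tz":0.0,"rx":0.0,"ry":0.0,"rz":0.0},{"tx":0.008,"ty":0.0,"tz":0.0,"rx":0.0,"ry":0.0,"rz":0.0}]' 1.0 >/dev/null;sh w.sh
```

```text
t 8.95 tip in balance [-2.350e+01  1.000e-01  2.189e+02] F [ 3.8 -1.1 -2.6] gap -0.004
t 9.12 tip in balance [-2.350e+01  1.000e-01  2.191e+02] F [10.  -1.4 -6.2] gap 0.004
```

```bash
python3 -m handwheel '[{"tx":-0.04,"ty":0.0,"tz":0.0,"rx":0.0,"ry":0.0,"rz":0.0},{"tx":-0.07,"ty":0.0,"tz":0.0,"rx":0.0,"ry":0.0,"rz":0.0},{"tx":-0.07,"ty":0.0,"tz":-0.15,"rx":0.0,"ry":0.0,"rz":0.0},{"tx":-0.07,"ty":0.0,"tz":-0.28,"rx":0.0,"ry":0.0,"rz":0.0},{"tx":-0.07,"ty":0.0,"tz":-0.28,"rx":0.0,"ry":0.0,"rz":0.0},{"tx":0.1,"ty":0.12,"tz":-0.28,"rx":0.0,"ry":0.0,"rz":0.0},{"tx":0.26,"ty":0.24,"tz":-0.28,"rx":0.0,"ry":0.0,"rz":0.0},{"tx":0.42,"ty":0.36,"tz":-0.28,"rx":0.0,"ry":0.0,"rz":0.0},{"tx":0.53,"ty":0.365,"tz":-0.28,"rx":0.0,"ry":0.0,"rz":0.0},{"tx":0.53,"ty":0.365,"tz":-0.28,"rx":0.0,"ry":0.0,"rz":0.0}]' 1.0
python3 - <<'E'
from h import *
go((-130,73,75),(-130,73,50))
f=grab_frame("top");
for c,a in blobs(f,(105,130,50),(125,255,255),(180,120,340,280)): print(c,a,w2b(ray(f,c,195)),w2b(ray(f,c,231)))
E
```

```text
time_s: 9.95
ee_pos: [442.4, -51.4, 347.4]
eef_rot: [-0.002, -0.101, 0.995, 0.0]
contact_force: [-0.5, 0.0, -0.3]
finger_gap: 0.002
finger_force: 0.0
t 9.95 tip in balance [-136.4   73.9  274.4] F [-0.5  0.1 -0.3] gap 0.002
rot [ 0.0001 -0.0005  0.0002]
(-130, 73, 75) shift [-0.034  -0.0052  0.9969]
(-130, 73, 50) shift [-0.0344 -0.0053  1.1219]
[319.17241379 188.75862069] 29 [ -43.48329369 -107.70228023  195.        ] [ -49.68529394 -100.31021976  231.        ]
```

```bash
python3 -m handwheel '[{"tx":-0.03,"ty":-0.005,"tz":0.2,"rx":0.0,"ry":0.0,"rz":0.0},{"tx":-0.03,"ty":-0.005,"tz":0.4,"rx":0.0,"ry":0.0,"rz":0.0},{"tx":-0.03,"ty":-0.005,"tz":0.6,"rx":0.0,"ry":0.0,"rz":0.0},{"tx":-0.03,"ty":-0.005,"tz":0.8,"rx":0.0,"ry":0.0,"rz":0.0},{"tx":-0.03,"ty":-0.005,"tz":0.92,"rx":0.0,"ry":0.0,"rz":0.0},{"tx":-0.03,"ty":-0.005,"tz":0.98,"rx":0.0,"ry":0.0,"rz":0.0},{"tx":-0.03,"ty":-0.005,"tz":0.98,"rx":0.0,"ry":0.0,"rz":0.0},{"tx":-0.03,"ty":-0.005,"tz":0.98,"rx":0.0,"ry":0.0,"rz":0.0}]' 1.0
python3 - <<'E'
from h import *
go((-130,73,57),(-130,73,50))
f=grab_frame("top");cv2.imwrite("pics/t2.png",cv2.resize(f["img"][120:280,180:340,::-1],(600,600),interpolation=cv2.INTER_CUBIC))
for c,a in blobs(f,(105,130,50),(125,255,255),(180,120,340,280)): print(c,a,w2b(ray(f,c,195)),w2b(ray(f,c,231)))
E
```

```text
time_s: 10.67
ee_pos: [453.3, -51.5, 151.3]
eef_rot: [-0.001, -0.101, 0.995, -0.0]
contact_force: [0.4, 0.7, 0.2]
finger_gap: -0.004
finger_force: 0.0
t 10.67 tip in balance [-125.5   71.5   78.3] F [0.5 0.7 0.2] gap -0.004
rot [-0.     -0.0003 -0.    ]
(-130, 73, 57) shift [0.0227 0.0073 0.1065]
(-130, 73, 50) shift [0.0226 0.0073 0.1415]
[319.21875 188.53125] 32 [ -42.95421758 -108.02701407  195.        ] [ -49.17323948 -100.62450613  231.        ]
[279.98969072 198.21649485] 97 [-34.60532228  -3.02371967 195.        ] [-41.09294838   1.00057783 231.        ]
[238.2 215.3] 20 [-42.61569083 112.76402528 195.        ] [-48.84560396 113.06315041 231.        ]
```

View pics/t2.png

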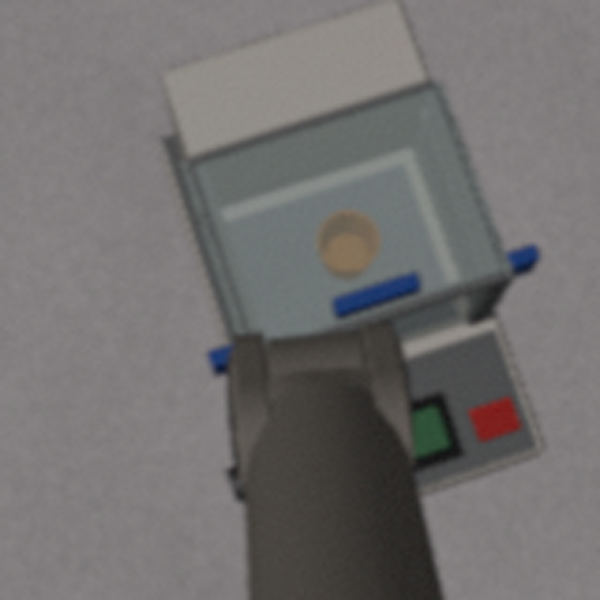

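The picture shows both panes shut: the top handle is at crop (376,295) and the side handle at (220,358), level with the right-hand one. Now the key.

```bash
python3 -m handwheel '[{"tx":0.023,"ty":0.007,"tz":0.05,"rx":0.0,"ry":0.0,"rz":0.0},{"tx":0.023,"ty":0.007,"tz":0.08,"rx":0.0,"ry":0.0,"rz":0.0},{"tx":0.023,"ty":0.007,"tz":0.095,"rx":0.0,"ry":0.0,"rz":0.0},{"tx":0.023,"ty":0.007,"tz":0.095,"rx":0.0,"ry":0.0,"rz":0.0}]' 1.0 >/dev/null
sh w.sh
python3 -m handwheel '[{"tx":0.0,"ty":0.0,"tz":0.01,"rx":0.0,"ry":0.0,"rz":0.0},{"tx":0.0,"ty":0.0,"tz":0.01,"rx":0.0,"ry":0.0,"rz":0.0}]' 1.0 >/dev/null;sh w.sh
python3 -m handwheel '[{"tx":0.0,"ty":0.0,"tz":0.01,"rx":0.0,"ry":0.0,"rz":0.0},{"tx":0.0,"ty":0.0,"tz":0.01,"rx":0.0,"ry":0.0,"rz":0.0}]' 1.0 >/dev/null;sh w.sh
```

```text
t 11.05 tip in balance [-130.2   73.3   60.1] F [-0.  -0.1 -0.4] gap -0.004
t 11.22 tip in balance [-130.2   73.2   58.1] F [-0.2  0.4 -0.6] gap -0.004
t 11.38 tip in balance [-130.5   73.3   55.9] F [ 0.  -0.3 -0.5] gap -0.004
```

```bash
python3 -m handwheel '[{"tx":0.0,"ty":0.0,"tz":0.01,"rx":0.0,"ry":0.0,"rz":0.0},{"tx":0.0,"ty":0.0,"tz":0.015,"rx":0.0,"ry":0.0,"rz":0.0}]' 1.0 >/dev/null;sh w.sh
python3 -m handwheel '[{"tx":0.0,"ty":0.0,"tz":0.01,"rx":0.0,"ry":0.0,"rz":0.0},{"tx":0.0,"ty":0.0,"tz":0.01,"rx":0.0,"ry":0.0,"rz":0.0}]' 1.0 >/dev/null;sh w.sh
python3 -m handwheel '[{"tx":0.0,"ty":0.0,"tz":0.008,"rx":0.0,"ry":0.0,"rz":0.0},{"tx":0.0,"ty":0.0,"tz":0.008,"rx":0.0,"ry":0.0,"rz":0.0}]' 1.0 >/dev/null;sh w.sh
```

```text
t 11.55 tip in balance [-130.4   73.3   52.9] F [-0.3 -0.9  1.6] gap 0.001
t 11.72 tip in balance [-130.4   73.3   50.7] F [ 0.7 -0.5  1.6] gap 0.003
t 11.88 tip in balance [-130.4   73.3   49.6] F [-1.8 -0.1  7.7] gap 0.004
```

```bash
python3 -m handwheel '[{"tx":0.0,"ty":0.0,"tz":0.004,"rx":0.0,"ry":0.0,"rz":0.0},{"tx":0.0,"ty":0.0,"tz":0.004,"rx":0.0,"ry":0.0,"rz":0.0}]' 1.0 >/dev/null;sh w.sh
python3 -m handwheel '[{"tx":0.0,"ty":0.0,"tz":-0.03,"rx":0.0,"ry":0.0,"rz":0.0},{"tx":0.0,"ty":0.0,"tz":-0.1,"rx":0.0,"ry":0.0,"rz":0.0},{"tx":0.0,"ty":0.0,"tz":-0.3,"rx":0.0,"ry":0.0,"rz":0.0},{"tx":0.0,"ty":0.0,"tz":-0.5,"rx":0.0,"ry":0.0,"rz":0.0},{"tx":0.0,"ty":0.0,"tz":-0.7,"rx":0.0,"ry":0.0,"rz":0.0},{"tx":0.0,"ty":0.0,"tz":-0.9,"rx":0.0,"ry":0.0,"rz":0.0},{"tx":0.0,"ty":0.0,"tz":-1.0,"rx":0.0,"ry":0.0,"rz":0.0},{"tx":0.0,"ty":0.2,"tz":-1.0,"rx":0.0,"ry":0.0,"rz":0.0},{"tx":0.0,"ty":0.4,"tz":-1.0,"rx":0.0,"ry":0.0,"rz":0.0},{"tx":0.0,"ty":0.6,"tz":-1.0,"rx":0.0,"ry":0.0,"rz":0.0}]' 1.0 
python3 -m handwheel '[{"tx":0.0,"ty":0.2,"tz":0.0,"rx":0.0,"ry":0.0,"rz":0.0},{"tx":0.0,"ty":0.4,"tz":0.0,"rx":0.0,"ry":0.0,"rz":0.0},{"tx":0.0,"ty":0.5,"tz":0.0,"rx":0.0,"ry":0.0,"rz":0.0},{"tx":0.0,"ty":0.5,"tz":0.0,"rx":0.0,"ry":0.0,"rz":0.0}]' 1.0 >/dev/null
python3 - <<'E'
from h import *
where()
f=grab_frame("top");cv2.imwrite("pics/t3.png",cv2.resize(f["img"][120:280,180:340,::-1],(600,600),interpolation=cv2.INTER_CUBIC))
for c,a in blobs(f,(105,130,50),(125,255,255),(180,120,340,280)): print(c,a,w2b(ray(f,c,195)),w2b(ray(f,c,231)))
for c,a in blobs(f,(50,120,60),(80,255,255),(180,120,340,280)): print("green",c,unproj(f,c))
E
```

```text
t 12.05 tip in balance [-130.3   73.3   49.3] F [-4.2  1.2 16.5] gap -0.001
time_s: 12.88
ee_pos: [423.2, 67.7, 322.0]
eef_rot: [0.001, -0.1, 0.995, 0.0]
contact_force: [0.8, -0.3, -0.5]
finger_gap: 0.0
finger_force: 0.0
t 13.22 tip in balance [-131.4  298.5  248.4] F [ 0.4 -0.2 -0.6] gap 0.001
[319.17241379 188.51724138] 29 [ -42.88067272 -107.92528817  195.        ] [ -49.10206074 -100.526053    231.        ]
[279.875 198.25 ] 96 [-34.59410982  -2.71477469 195.        ] [-41.08209665   1.29958329 231.        ]
[240.         215.05405405] 37 [-43.47606235 108.2041614  195.        ] [-49.67829525 108.6499884  231.        ]
green [263.35294118 247.67058824] [448.96371958 -50.95401342  54.86593649]
```

View pics/t3.png

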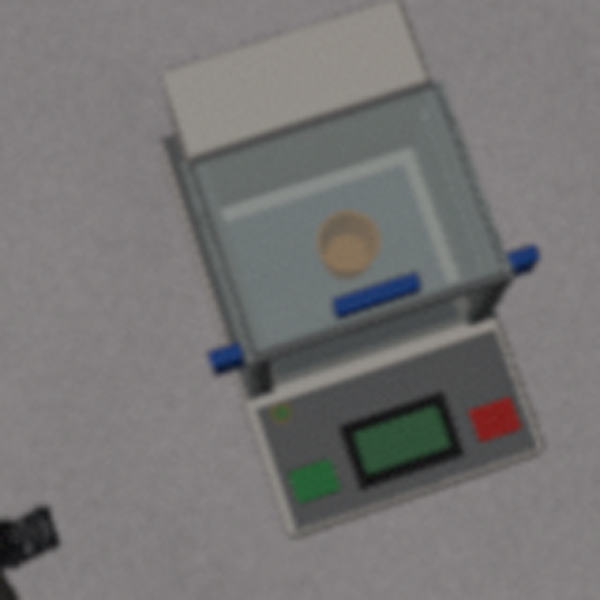

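The picture shows both panes shut (handles at crop (376,295) and (226,358)), the tare key back up at (314,480), the pot in place and the arm clear.

```bash
python3 -c "
from workcell import finish_job
print(finish_job())"
```

```text
the job is handed in; nothing more can be done
None
```

Job handed in at about 13 s: I pushed the side pane and then the top pane shut against their stops, then pressed the tare key to its end and let it spring back, with the pot still on the pan and the red key untouched.

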